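# Level the sprung shelf at its foot and hold it

## Robot

A 6-joint arm with a two-finger parallel gripper is mounted at the origin on the work surface. World frame = base frame: x ahead of the robot, y to its left, z up, the work surface at z = 0. Lengths are in m, angles in degrees, forces in N, time in s.
With the tool pointing down it reaches from about 0.375 to 0.975 m from the base axis. Payload 3.8 kg.
Tool frame: the origin (TCP) lies between the finger pads; the fingertips stand 14 mm ahead of it and the grasp point (between the pads) lies 5 mm behind it; z points along the fingers, y is the line along which they close (so a half turn about z gives the same grasp; the last joint's range is limited). The gripper opens to 88 mm and grips with 3 to 60 N. Pads are 18 mm wide; open, the fingers measure 123 mm over their backs; the gripper's body (75 mm by 187 mm) begins 45 mm behind the grasp point.
Start: joints at [65.323, 15.12, 91.902, -0, 72.978, -2.114], TCP at [0.259, 0.623, 0.229] pointing down, gripper open.
Joint ranges: [-150.88, 150.88], [-54.13, 125.18], [17.81, 147.31], [-75.09, 255.09], [0, 152.58], [-146.25, 146.25]. Speed limits (degrees/s): [147.25, 147.25, 180, 180, 180, 180].

## Interface

Orientations are given as [roll, pitch, yaw] about the fixed x, y, z axes, in that order (R = Rz(yaw) Ry(pitch) Rx(roll)).
In Python, from station import arm, grab_frame, camera_model, finish_job, recognise, cut_out, tip_of gives the robot as it stands. The module is installed in compiled form; this text tells all that it offers.
- The arm moves only by the tool drive_tool, never from a script. Its argument "motion" is a list of rows, each a list of 3 entries, a list of its own where there are three numbers: the opening, from 0 (shut) to 1 (fully open), then the shift along the tool's x, y, z in m, then the turn, a rotation vector about the tool's x, y, z in rad. In form: [[grip, [x, y, z], [ax, ay, az]], ...]. A call has 1 to 5 rows; each row is the pose to reach, as a shift and turn from the pose commanded when the call began, along the tool's axes at that moment; what a row does not reach only later rows make up. A row lasts 1/8 s, in which the tool goes at most 62.5 mm and 10.7 degrees, less where a joint would pass 70% of its speed; a pose out of reach is approached as far as the arm can. A call with a gripper value outside its range is refused whole. The fingers move at their own pace and stop on an object; "force" is the grip in N (left out, the last holds). Time passes only in rows, so rows that repeat a pose let the fingers close. It gives the time, the measured TCP pose, the force, the opening and the grip force at its end, in the units of the state.
- arm.state(): the state, without advancing time (a new reading comes with each control period).
- grab_frame(name): name is "scene" or "top" or "wrist"; returns (picture, depth): 384x512x3 uint8, blue, green, red; 384x512 float32, m along the optical axis (not along the pixel's ray), 0 where there is no reading.
- camera_model(name): a dict with "vfov" (degrees; the focal length in pixels is half the picture's height over the tangent of half this angle, whatever the lens; pixels are square), "cx", "cy" (the principal point, pixels), "rvec" (rotation vector, rad) and "tvec" (3), from world to camera coordinates, as OpenCV has them; the wrist camera has in their place "tool_from_camera" (4x4, takes a point from camera to tool coordinates, whose origin is the TCP and whose axes are the flange's). Camera axes: x right, y down, z forward; pixel columns grow to the right and rows downward; lengths in m; the calibration is good to about 2 mm. The wrist camera is an equidistant fisheye: a pixel r from the principal point sees the ray r / f radians off the axis. A picture is of the moment at which its call begins: read the wrist's pose just before it. camera_model takes no time and is no camera call.
- finish_job(): hands the job in; it is judged then, once.
Trained networks look in the newest picture that a camera, given by its name, has taken for a name from the list of things; names that differ only in an ending like _2 or _b are one class to them, and where a whole thing is asked for, a point or a joint stands for the part that bears it (a point fixed in the world has none). Each returns a list of dicts, best first, with "conf" (0 to 1); they miss things now and then, are a little off and sometimes report something else, mostly with a low value. They report only what shows in the picture. A call takes as long as a camera call.
- recognise(query, camera): "position" ([x, y, z] in m, in world coordinates, good to about 4 mm: the middle of the surface that is visible of it).
- cut_out(query, camera): "region" (384x512 bool, what is visible of it).
- tip_of(query, camera): "position" ([x, y, z] in m, in world coordinates, good to about 4 mm: a listed point, or the origin of a listed thing).
The state is a dict: "time_s": time; "joints": joint angles; "qd": joint speeds; "effort": joint torques, N m; "tool_pos": TCP position; "tcp_rot": TCP orientation; "wrist_force": force on the tool from outside, world axes, zero at the start; "wrist_torque": the same for the moment, N m; "gripper_width": opening from 0.0 (shut) to 1.0 (fully open); "finger_force": force on a finger pad.
Only numpy, scipy, OpenCV 4.12 (cv2) and the standard library are available. Lean on these libraries where they do the work, as an engineer would, in place of code of your own. Each camera call takes 0.05 s, during which the arm holds its last target. There are 200 camera calls.

## Task

Hook the saddle spirit level over the shelf's rail near the pivot end (the end away from the knob), clearly short of the pointer, slide it along the rail until its middle stands at the pointer, and let go of it. Then grip the levelling knob at the other end of the shelf, press it down until the foot under the shelf stands firmly on its pad, and turn it until the bubble rests between the two lines. Finish while still gripping the knob and pressing the foot on its pad with the bubble centred, and leave the other things on the table where they are.

Things in the scene. Friction and masses are not known exactly. Their poses are not given: they have to be found in the camera images.
- level_mid (a point): centre (half-way up, 25 mm above its underside) of the loose spirit level, an aluminium channel 28 mm wide (x), 140 mm long (y), 46 mm tall plus a vial on top (top at 53 mm); 0.23 kg. It starts upright on the table. z up. Either end may face the pivot. Grip across its width half-way along, at or a little above this point. Hung on the rail, this point is 2 mm below the rail's axis.
- level: the same spirit level; origin at the centre of its underside, same axes. Two side walls, 5 mm thick and 32 mm deep, leave a slot 18 mm wide, open below and at both ends, that straddles the rail; the slot's roof is 7 mm above level_mid.
- bubble (a joint): position of the pale bubble (16 mm long) in the level's vial, m along the level's own +y from the vial's middle; 0 is centred, stops at +-0.026. Two black rings stand 14 mm either side of the middle. The bubble drifts to the higher end, 1.0 mm per mrad of tilt, and needs about 1.5 s to settle.
- mark (a point): point on the axis of the shelf's steel rail, at the pointer. The rail, round, 10 mm diameter, its axis 70 mm above the shelf's upper face, runs along this point's y: straight for 90 mm or more on the -y side (knob end) and 130 mm or more on the +y side (pivot end), then bends down into posts. z is square to the shelf, upward.
- pointer: the pointer: dark steel clip 8 mm wide across the shelf under the rail, with a 30 mm upright pin near the shelf's far edge; where it sits along the rail varies. Same axes as mark; origin 88 mm below the rail's axis and 20 mm nearer the robot.
- board: the pine shelf, 110 mm deep (x), 390 mm long (y), 18 mm thick, pivoted on a white steel stand at its +y end; origin on the pivot axis, in the shelf's underside. It tilts about x. The rail is 20 mm beyond its middle line, the knob 10 mm this side of it and 330 mm from the pivot.
- knob_grip (a point): grip point of the levelling knob: an upright black bar 56 mm long (this point's x), 14 mm wide (y), from 24 mm below to 14 mm above this point, on a disc 42 mm wide and 8 mm high on the shelf, whose face is 32 mm below this point. The point turns with the knob about z. Clockwise from above screws the foot out and raises the knob end, 8.3 mm per rad; counter-clockwise lowers it.
- knob: the levelling knob; origin on its axis at the shelf's upper face. With the foot pressed on the pad the bubble moves about 25 mm per rad of turn. It starts screwed out too far: 0.4 to 1.7 rad counter-clockwise is needed. Turning takes 0.15 to 0.3 N m; it stays where it is left.
- foot: the steel levelling foot in the shelf under the knob, with a round end 30 mm below this origin, which is on its axis. A spring holds the knob end up, so the foot starts 7 to 17 mm clear of the pad; 3 to 8 N down on the knob brings it onto the pad.
- pad: the fixed rubber-topped pad (48 mm diameter) under the foot; origin at the centre of its top face, whose height varies by a few mm.
- tin: grey open plastic tin, 110 x 90 x 60 mm; a bystander, origin at the centre of its underside.
- acrylic_box: clear acrylic open box, 120 x 100 x 70 mm; a bystander, origin at the centre of its underside.
- scraper: stainless scraper lying flat, 190 mm long; a bystander, origin at the centre of its underside (lying along x).
- wrench: chrome wrench lying flat, 160 mm long; a bystander, origin at the centre of its underside (lying along x).
- tire_lever: small plastic tire lever lying flat, about 130 x 20 x 8 mm; a bystander, origin at the centre of its underside (lying along x).
- gauge: round silver pressure gauge lying face up, with a brass stub; 60 diameter, 22 mm high; a bystander, origin at the centre of its underside.

How it is judged (in metres and radians):
On the way, in this order (a step that is already met when the one before it is completed fails the run):
1. the level is hooked over the rail, its middle more than 25 mm from the pointer on the pivot side (x of level_mid in the frame of mark between -0.007 and 0.007 m and z of level_mid in the frame of mark between -0.007 and 0.003 m and angle between the y axis of level_mid and the y axis of mark, either way round below 0.05 rad and y of level_mid in the frame of mark above 0.025 m), for 0.2 s.
2. the level hangs on the rail with its middle within 10 mm of the pointer, let go (x of level_mid in the frame of mark between -0.007 and 0.007 m and z of level_mid in the frame of mark between -0.007 and 0.003 m and angle between the y axis of level_mid and the y axis of mark, either way round below 0.05 rad and y of level_mid in the frame of mark between -0.01 and 0.01 m and contact force between each of the arm, the fingers and level below 0.3 N), for 0.2 s.
3. the knob is gripped and pressed down, the foot standing on the pad (contact force between foot and pad above 1.5 N and contact force between the fingers and knob above 2 N), for 0.2 s.
At the end, for the whole second after the job is handed in: The level hangs free on the rail, its middle within 10 mm of the pointer; the fingers hold the knob and the foot presses on the pad (more than 1.5 N); the bubble is within 6 mm of the vial's middle (all of step 2 and all of step 3 and value of joint bubble between -0.006 and 0.006 m); the arm keeps its last pose, push and grip.
It fails at once if one of the other things on the table is moved by more than 40 mm (distance of any of tin, acrylic_box, scraper, wrench, tire_lever, gauge from where it was at the start of the episode above 0.04 m).
It also fails if it takes over 69 s, if anything falls off the work surface, if the arm or the gripper's body presses on something with over 40 N, if the wrist force passes 120 N, or if a joint passes its speed limit or range.

## Working session

There is one attempt and no reset: what is moved stays moved. The work goes in short steps, Python scripts to look and compute and a tool call to move; the robot and the scene stay as the last step left them, time stands still between calls to the robot, and variables do not carry over. Pictures are saved under pics/ and viewed, at most 10 in all, crops included, and the job is handed in when it is done.

Besides the shell and the picture viewer there is one more tool, called after "Request:" as name(argument=value, ...), one argument or row to a line, values as JSON. drive_tool: Moves the arm, as the interface text tells. Its arguments: {"type":"object","properties":{"motion":{"type":"array","items":{"type":"array"}},"force":{"type":"number"}},"required":["motion"]}

```bash
mkdir -p pics; cat > h.py <<'E'
import numpy as np, cv2
from scipy.spatial.transform import Rotation as R
from station import arm, grab_frame, camera_model, finish_job, recognise, cut_out, tip_of
def pose():
    s=arm.state(); T=np.eye(4); T[:3,:3]=R.from_euler('xyz',s['tcp_rot'],degrees=True).as_matrix(); T[:3,3]=s['tool_pos']; return T,s
def world(cam,uv,depth,T=None):
    "pixels (n,2), depth along axis (n) -> world"
    m=camera_model(cam); uv=np.atleast_2d(uv).astype(float); d=np.atleast_1d(depth).astype(float)
    f=192/np.tan(np.radians(m['vfov']/2)); x=(uv[:,0]-m['cx']); y=(uv[:,1]-m['cy'])
    if cam=='wrist':
        r=np.hypot(x,y)+1e-9; t=np.tan(r/f); P=np.c_[x/r*t*d,y/r*t*d,d]
        M=T@np.array(m['tool_from_camera']); return P@M[:3,:3].T+M[:3,3]
    P=np.c_[x/f*d,y/f*d,d]; Rm=R.from_rotvec(np.ravel(m['rvec'])).as_matrix()
    return (P-np.ravel(m['tvec']))@Rm
def region(cam,q,depth,T=None):
    r=cut_out(q,cam)
    if not r: return None,0
    v,u=np.nonzero(r[0]['region']&(depth>0)); return world(cam,np.c_[u,v],depth[v,u],T),r[0]['conf']
def togo(target,T,yaw=None):
    "shift in tool axes to bring TCP to target"
    return np.round(T[:3,:3].T@(np.array(target)-T[:3,3]),4)
E
cat > a.py <<'E'
from h import *
np.set_printoptions(precision=4,suppress=True)
T,s=pose(); print(s['tool_pos'],s['tcp_rot'],s['time_s'],s['wrist_force'])
for c in ('scene','top'):
    im,d=grab_frame(c); cv2.imwrite(f'pics/{c}0.png',im)
    for q in ('level_mid','mark','knob_grip','board','pad'):
        r=tip_of(q,c); print(c,q,[(np.round(x['position'],4),round(x['conf'],2)) for x in r[:2]])
    for q in ('level','knob'):
        P,k=region(c,q,d)
        if P is not None:
            z=P[:,2]; print(c,q,k,len(P),P.mean(0),np.percentile(P,[2,98],axis=0).ravel())
            (cx,cy),(w,h),a=cv2.minAreaRect(P[:,:2].astype(np.float32)); print(' rect',cx,cy,w,h,a)
print({c:camera_model(c) for c in ('wrist',)})
E
python3 a.py
```

```text
[0.2587 0.6227 0.2278] [-179.8708   -0.0044  157.4408] 0.0 [ 0.181   0.6407 -1.0004]
scene level_mid [(array([0.4357, 0.1941, 0.024 ]), 0.6)]
scene mark [(array([0.6309, 0.0586, 0.167 ]), 0.63)]
scene knob_grip [(array([ 0.5904, -0.1258,  0.1412]), 0.66), (array([0.6142, 0.0528, 0.0791]), 0.23)]
scene board [(array([0.625 , 0.2019, 0.0715]), 0.68)]
scene pad [(array([ 0.5908, -0.1312,  0.1074]), 0.62), (array([ 0.5892, -0.1249,  0.041 ]), 0.41)]
scene level 0.74 628 [0.4423 0.1941 0.0325] [0.4219 0.1281 0.002  0.4506 0.2621 0.0527]
 rect 0.4358730614185333 0.19675175845623016 0.1413525491952896 0.03210191801190376 86.82510375976562
scene knob 0.68 222 [ 0.5947 -0.1277  0.1414] [ 0.5794 -0.151   0.1198  0.6066 -0.1024  0.1555]
 rect 0.5917734503746033 -0.125962033867836 0.013561893254518509 0.05554785206913948 24.427940368652344
top level_mid [(array([0.4331, 0.1977, 0.0206]), 0.62), (array([ 0.4584, -0.1348, -0.003 ]), 0.53)]
top mark [(array([0.6358, 0.0612, 0.1635]), 0.62), (array([0.6224, 0.2001, 0.0699]), 0.18)]
top knob_grip [(array([ 0.593 , -0.1266,  0.1425]), 0.39), (array([0.6194, 0.1982, 0.0723]), 0.36)]
top board [(array([0.6222, 0.1972, 0.0725]), 0.87), (array([0.6379, 0.3916, 0.0014]), 0.62)]
top pad []
top level 0.68 461 [0.4361 0.196  0.0461] [0.4212 0.1296 0.0108 0.45   0.2615 0.0551]
 rect 0.4345853924751282 0.19609905779361725 0.13713708519935608 0.028093228116631508 87.2841567993164
{'wrist': {'vfov': 65.70646984690485, 'cx': 254.25525568588003, 'cy': 191.81644155980962, 'tool_from_camera': array([[-0.0003, -0.963 , -0.2696,  0.07  ],
       [ 1.    , -0.    , -0.0012, -0.0002],
       [ 0.0011, -0.2696,  0.963 , -0.1566],
       [ 0.    ,  0.    ,  0.    ,  1.    ]])}}
```

View pictures.

View pics/top0.png

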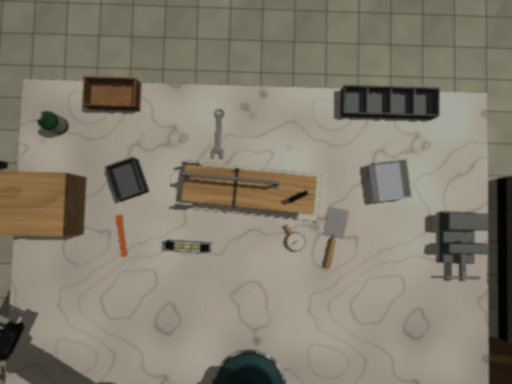

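View pics/scene0.png

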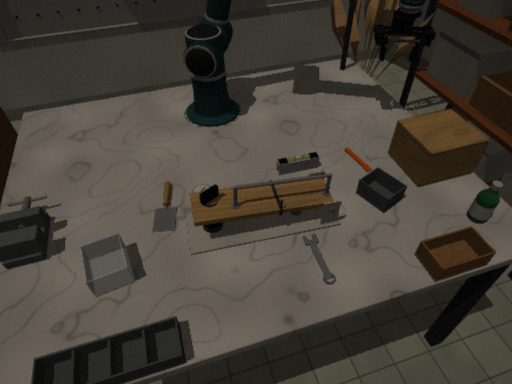

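Request:
drive_tool(
  motion=[
    [1, [-0.357, -0.309, -0.032], [0, 0, 1.23]],
    [1, [-0.357, -0.309, -0.032], [0, 0, 1.23]],
    [1, [-0.357, -0.309, -0.032], [0, 0, 1.23]],
    [1, [-0.357, -0.309, -0.032], [0, 0, 1.23]],
    [1, [-0.357, -0.309, -0.032], [0, 0, 1.23]],
  ],
  force=25,
)

```text
time_s: 1.42
tool_pos: [0.399, 0.3427, 0.2507]
tcp_rot: [179.9, -0.0, 103.4]
wrist_force: [1.3, -0.5, -0.1]
gripper_width: 1.002
finger_force: 0.0
```

```bash
python3 -c "
from h import *
T,s=pose(); print(s['tool_pos'],s['tcp_rot'],s['joints'],togo([.47,.2,.26],T))"
```

```text
[0.39904854 0.34272143 0.2507094 ] [ 1.79941346e+02 -1.53371592e-02  1.03393441e+02] [ 3.79512620e+01 -1.92336424e+00  1.08505394e+02 -1.08835342e-02
  7.33582479e+01  2.45609408e+01] [-0.1553  0.036  -0.0093]
```

Request:
drive_tool(
  motion=[
    [1, [-0.155, 0.036, -0.009], [0, 0, 0.286]],
    [1, [-0.155, 0.036, -0.009], [0, 0, 0.286]],
    [1, [-0.155, 0.036, -0.009], [0, 0, 0.286]],
    [1, [-0.155, 0.036, -0.009], [0, 0, 0.286]],
  ],
)

```text
time_s: 1.92
tool_pos: [0.4711, 0.2005, 0.2597]
tcp_rot: [179.9, -0.0, 87.1]
wrist_force: [-0.2, 1.1, 0.4]
gripper_width: 1.002
finger_force: 0.0
```

```bash
cat > b.py <<'E'
from h import *
np.set_printoptions(precision=4,suppress=True)
T,s=pose(); print(s['tool_pos'],s['tcp_rot'],s['time_s'],s['wrist_force'])
im,d=grab_frame('wrist'); cv2.imwrite('pics/w1.png',im); np.save('d1.npy',d); np.save('T1.npy',T)
for q in ('level_mid','mark','knob_grip'):
    r=tip_of(q,'wrist'); print(q,[(np.round(x['position'],4),round(x['conf'],2)) for x in r[:2]])
for q in ('level','board','knob','pointer'):
    P,k=region('wrist',q,d,T)
    if P is None: print(q,None); continue
    if q=='level':
        P=P[P[:,2]>0.035]
    np.save(q+'.npy',P)
    print(q,k,len(P),P.mean(0),np.percentile(P,[2,98],axis=0).ravel())
    print(' rect',cv2.minAreaRect(P[:,:2].astype(np.float32)))
E
python3 b.py
```

```text
[0.4711 0.2005 0.2597] [179.9468  -0.0097  87.1024] 1.925 [-0.174   1.132   0.3644]
level_mid [(array([0.4352, 0.1929, 0.0266]), 0.7)]
mark []
knob_grip []
level 0.67 2350 [0.4339 0.2009 0.0495] [0.4191 0.1328 0.0433 0.4477 0.2651 0.0547]
 rect ((0.43276381492614746, 0.1980142891407013), (0.13943979144096375, 0.028489138931035995), 87.61092376708984)
board 0.68 8773 [0.6138 0.1326 0.0982] [ 0.5571 -0.0192  0.0829  0.6703  0.2079  0.1651]
 rect ((0.6414671540260315, 0.10964664071798325), (0.23896552622318268, 0.2926095128059387), 13.723370552062988)
knob None
pointer 0.24 1112 [0.4581 0.4092 0.0079] [0.3964 0.3931 0.0013 0.5196 0.4268 0.0105]
 rect ((0.45716679096221924, 0.4118676781654358), (0.1330461949110031, 0.023403633385896683), 9.684858322143555)
```

View pics/w1.png

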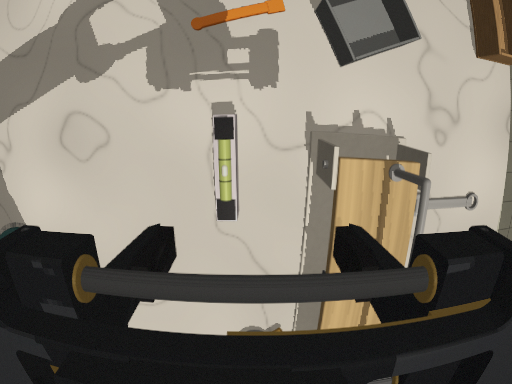

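```bash
python3 - <<'E'
from h import *
np.set_printoptions(precision=4,suppress=True)
T=np.load('T1.npy'); d=np.load('d1.npy')
v,u=np.nonzero(d>0); P=world('wrist',np.c_[u,v],d[v,u],T)
# board face
B=P[(P[:,0]>.57)&(P[:,0]<.6)&(P[:,1]>-.05)&(P[:,1]<.2)&(P[:,2]>.06)&(P[:,2]<.12)]
A=np.c_[B[:,:2],np.ones(len(B))]; c=np.linalg.lstsq(A,B[:,2],rcond=None)[0]; print('face',c,len(B))
h=P[:,2]-(np.c_[P[:,:2],np.ones(len(P))]@c)
m=(h>.06)&(h<.085)&(P[:,0]>.58)&(P[:,0]<.68)&(P[:,1]<.25)
Q=P[m]; print('rail',len(Q),np.median(h[m]),np.percentile(h[m],[5,95]),np.percentile(Q,[1,99],axis=0))
# bins along y: mean x, max z
for y in np.arange(-.08,.22,.02):
    k=Q[(Q[:,1]>=y)&(Q[:,1]<y+.02)]
    if len(k)>5: print(round(y+.01,3),len(k),k[:,0].mean(),np.percentile(k[:,2],90))
E
```

```text
face [-0.0013 -0.0615  0.1023] 1897
rail 601 0.07324186636674158 [0.0661 0.0755] [[0.6317 0.1138 0.1499]
 [0.6453 0.2028 0.1675]]
0.11 12 0.6316084716977752 0.1656084607036536
0.13 26 0.6330723099325894 0.1638679683869232
0.15 128 0.636883971014556 0.16727093626546904
0.17 180 0.6386301086790044 0.16647780508351306
0.19 208 0.6398061903477935 0.16495378880463124
0.21 47 0.6408404302183041 0.1631622547297048
```

Request:
drive_tool(
  motion=[
    [1, [-0.0054, -0.0368, 0.055], [0, 0, 0]],
    [1, [-0.0054, -0.0368, 0.115], [0, 0, 0]],
    [1, [-0.0054, -0.0368, 0.17], [0, 0, 0]],
    [0.8, [-0.0054, -0.0368, 0.215], [0, 0, 0]],
    [0.6, [-0.0054, -0.0368, 0.232], [0, 0, 0]],
  ],
  force=25,
)

```text
time_s: 2.95
tool_pos: [0.4306, 0.1983, 0.0245]
tcp_rot: [-179.7, 0.1, 87.4]
wrist_force: [-0.2, 0.7, -0.2]
gripper_width: 0.796
finger_force: 0.0
```

Request:
drive_tool(
  motion=[
    [0.2, [0, 0, 0], [0, 0, 0]],
    [0.1, [0, 0, 0], [0, 0, 0]],
    [0.1, [0, 0, 0], [0, 0, 0]],
    [0.1, [0, 0, 0], [0, 0, 0]],
  ],
)

```text
time_s: 3.45
tool_pos: [0.4342, 0.1991, 0.0286]
tcp_rot: [179.9, -0.1, 87.3]
wrist_force: [-0.1, 0.6, 0.6]
gripper_width: 0.344
finger_force: 0.0
```

Request:
drive_tool(
  motion=[
    [0.1, [0, 0, 0], [0, 0, 0]],
    [0.1, [0, 0, 0], [0, 0, 0]],
    [0.1, [0, 0, 0], [0, 0, 0]],
  ],
)

```text
time_s: 3.82
tool_pos: [0.434, 0.1991, 0.0284]
tcp_rot: [179.9, -0.0, 87.3]
wrist_force: [-0.9, -0.7, 7.0]
gripper_width: 0.309
finger_force: 25.0
```

Request:
drive_tool(
  motion=[
    [0.1, [0, 0, -0.03], [0, 0, 0]],
    [0.1, [0, 0, -0.09], [0, 0, 0]],
    [0.1, [0, 0, -0.15], [0, -0.0615, 0]],
    [0.1, [0, 0, -0.19], [0, -0.0615, 0]],
    [0.1, [0, 0, -0.22], [0, -0.0615, 0]],
  ],
)

```text
time_s: 4.45
tool_pos: [0.4332, 0.199, 0.2491]
tcp_rot: [179.9, 3.5, 87.4]
wrist_force: [0.0, -0.1, -2.6]
gripper_width: 0.314
finger_force: 25.0
```

```bash
python3 - <<'E'
from h import *
np.set_printoptions(precision=4,suppress=True)
T,s=pose(); print(s['tool_pos'],s['tcp_rot'],s['finger_force'],s['gripper_width'],togo([.55,.2,.28],T))
E
```

```text
[0.4332 0.199  0.2491] [179.9185   3.4786  87.3506] 24.989272356033325 0.31387162086250214 [ 0.0045  0.1167 -0.0311]
```

Request:
drive_tool(
  motion=[
    [0.1, [-0.055, 0.116, -0.041], [0, 0, 0.015]],
    [0.1, [-0.055, 0.116, -0.041], [0, 0, 0.015]],
    [0.1, [-0.055, 0.116, -0.041], [0, 0, 0.015]],
    [0.1, [-0.055, 0.116, -0.041], [0, 0, 0.015]],
    [0.1, [-0.055, 0.116, -0.041], [0, 0, 0.015]],
  ],
)

```text
time_s: 5.08
tool_pos: [0.5448, 0.1414, 0.2901]
tcp_rot: [-179.9, 3.5, 86.5]
wrist_force: [-0.0, 0.3, -1.8]
gripper_width: 0.315
finger_force: 25.0
```

```bash
cat > c.py <<'E'
from h import *
np.set_printoptions(precision=4,suppress=True)
T,s=pose(); print(s['tool_pos'],s['tcp_rot'],s['time_s'],s['wrist_force'])
im,d=grab_frame('wrist'); cv2.imwrite('pics/w2.png',im); np.save('d2.npy',d); np.save('T2.npy',T)
for q in ('mark','pointer'):
    r=tip_of(q,'wrist'); print(q,[(np.round(x['position'],4),round(x['conf'],2)) for x in r[:2]])
v,u=np.nonzero(d>0); P=world('wrist',np.c_[u,v],d[v,u],T)
B=P[(P[:,0]>.57)&(P[:,0]<.6)&(P[:,1]>-.05)&(P[:,1]<.2)&(P[:,2]>.06)&(P[:,2]<.12)]
A=np.c_[B[:,:2],np.ones(len(B))]; c=np.linalg.lstsq(A,B[:,2],rcond=None)[0]; print('face',c,len(B))
h=P[:,2]-(np.c_[P[:,:2],np.ones(len(P))]@c)
m=(h>.06)&(h<.085)&(P[:,0]>.61)&(P[:,0]<.66)&(P[:,1]<.25)
Q=P[m]; print('rail',len(Q),np.percentile(h[m],[5,50,95]))
for y in np.arange(-.08,.22,.02):
    k=Q[(Q[:,1]>=y)&(Q[:,1]<y+.02)]
    if len(k)>5: print(round(y+.01,3),len(k),k[:,0].mean(),(k[:,0].min()+k[:,0].max())/2,np.percentile(k[:,2],90))
for cam in ('top','scene'):
    im,d=grab_frame(cam)
    print(cam,[(np.round(x['position'],4),round(x['conf'],2)) for q in ('mark','pointer') for x in tip_of(q,cam)[:1]])
    P,k=region(cam,'pointer',d)
    if P is not None: print(k,len(P),np.percentile(P,[2,50,98],axis=0))
E
python3 c.py
```

```text
[0.5448 0.1414 0.2901] [-179.8803    3.547    86.5212] 5.075 [-0.0192  0.2769 -1.7807]
mark []
pointer [(array([0.6106, 0.0579, 0.08  ]), 0.83)]
face [-0.004  -0.0668  0.1047] 2146
rail 1278 [0.0703 0.074  0.0757]
0.07 90 0.6321491671136303 0.6332067009434521 0.17218341566741827
0.09 172 0.6333981977991423 0.6341916849338927 0.17118415199442352
0.11 182 0.6349392378107446 0.6358232114175277 0.16990731098735243
0.13 189 0.6365599250534343 0.6371919096847359 0.16877772582300013
0.15 191 0.638039982746335 0.6388183413297981 0.16766460705479952
0.17 200 0.6395788482655167 0.6404777245254394 0.16625694847147576
0.19 216 0.6408309382775741 0.6417480833006004 0.16525566672294453
0.21 38 0.6418547860538639 0.6426401556506132 0.16297017068994815
top [(array([0.6328, 0.0623, 0.1644]), 0.57), (array([0.6165, 0.0498, 0.0799]), 0.43)]
0.45 44 [[0.5636 0.0478 0.0966]
 [0.5889 0.055  0.1005]
 [0.6634 0.0601 0.127 ]]
scene [(array([0.6341, 0.0561, 0.1673]), 0.49)]
0.44 121 [[0.5766 0.0461 0.082 ]
 [0.6332 0.0517 0.0989]
 [0.6704 0.0608 0.1269]]
```

View pics/w2.png

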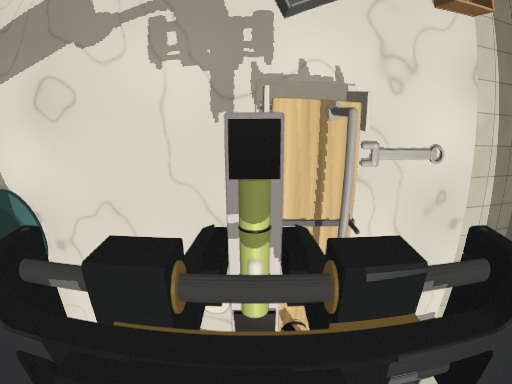

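```bash
python3 - <<'E'
from h import *
np.set_printoptions(precision=4,suppress=True)
T=np.load('T2.npy'); d=np.load('d2.npy'); Ti=np.linalg.inv(T)
v,u=np.nonzero(d>0); P=world('wrist',np.c_[u,v],d[v,u],T); L=P@Ti[:3,:3].T+Ti[:3,3]
m=(abs(L[:,1])<.03)&(L[:,2]>-.04)&(L[:,2]<0.0)&(L[:,0]>.03)&(L[:,0]<.1); Q=L[m]
print('level end in tool x',np.percentile(Q[:,0],[50,98,99.8]),'z',np.percentile(Q[:,2],[2,50]))
for x in (.035,.045,.055,.065):
    k=Q[abs(Q[:,0]-x)<.005]; print(x,np.percentile(k[:,1],[1,99]),k[:,1].mean())
im=cv2.imread('pics/w2.png')
for col in (300,310,318,326):
    g=im[205:235,col].sum(1).astype(int); r=205+np.nonzero(g<g.max()*.45)[0]; p=world('wrist',np.c_[np.full(len(r),col),r],d[r,col],T)
    print(col,r,p.mean(0) if len(r) else None)
E
```

```text
level end in tool x [0.0498 0.0679 0.0684] z [-0.0251 -0.0215]
0.035 [-0.0145  0.0129] -0.0008932278308637047
0.045 [-0.0147  0.0127] -0.0009787595089801263
0.055 [-0.015   0.0125] -0.0011888311796465348
0.065 [-0.0147  0.0124] -0.0011477632131290587
300 [226 227 228 229 230 231 232 233 234] [0.5677 0.1517 0.3085]
310 [220 234] [0.591  0.105  0.2066]
318 [220] [0.6208 0.0568 0.0981]
326 [] None
```

Request:
drive_tool(
  motion=[
    [0.1, [-0.0264, 0.0932, 0.0], [0, 0, 0.0108]],
    [0.1, [-0.0264, 0.0932, 0.0], [0, 0, 0.0108]],
    [0.1, [-0.0264, 0.0932, 0.057], [0, 0, 0.0108]],
    [0.1, [-0.0264, 0.0932, 0.057], [0, 0, 0.0108]],
    [0.1, [-0.0264, 0.0932, 0.057], [0, 0, 0.0108]],
  ],
)

```text
time_s: 6.25
tool_pos: [0.6379, 0.1057, 0.2373]
tcp_rot: [179.9, 3.5, 85.9]
wrist_force: [-0.8, -0.4, -2.5]
gripper_width: 0.312
finger_force: 25.0
```

```bash
cat > e.py <<'E'
from h import *
import sys
np.set_printoptions(precision=4,suppress=True)
T,s=pose(); print(s['tool_pos'],s['tcp_rot'],s['time_s'],s['wrist_force'],s['wrist_torque'])
im,d=grab_frame('wrist'); cv2.imwrite('pics/%s.png'%sys.argv[1],im)
v,u=np.nonzero(d>0); P=world('wrist',np.c_[u,v],d[v,u],T); L=(P-T[:3,3])@T[:3,:3]
m=(abs(L[:,1])<.03)&(L[:,2]>-.04)&(L[:,2]<0.0)&(L[:,0]>.03)&(L[:,0]<.1); Q=L[m]
print('level end x',np.percentile(Q[:,0],[98,99.8]),'y',Q[:,1].mean())
k=(P[:,0]>.61)&(P[:,0]<.67)&(P[:,2]>.155)&(P[:,2]<.178)&(P[:,1]<.23)
Q=P[k]
for y in np.arange(.1,.24,.02):
    q=Q[(Q[:,1]>=y)&(Q[:,1]<y+.02)]
    if len(q)>5: print(round(y+.01,3),len(q),q[:,0].mean(),(q[:,0].min()+q[:,0].max())/2,np.percentile(q[:,2],90))
print(togo([.636,.106,.167],T))
E
python3 e.py w3
```

```text
[0.6379 0.1057 0.2373] [179.8956   3.5145  85.8601] 6.25 [-0.7943 -0.4047 -2.457 ] [0.0048 0.0705 0.0273]
level end x [0.0679 0.0684] y -0.0010393787509012143
0.17 177 0.6413057780472637 0.6412145805841625 0.1660904511898758
0.19 349 0.6424509914520979 0.6423347638482692 0.16531116739577853
0.21 36 0.6431031312750523 0.6427325980085186 0.16390542888167003
[ 0.0045 -0.0021  0.0702]
```

Request:
drive_tool(
  motion=[
    [0.1, [0, 0, 0.02], [0, 0, 0]],
    [0.1, [0, 0, 0.035], [0, 0, 0]],
    [0.1, [0, 0, 0.048], [0, 0, 0]],
    [0.1, [0, 0, 0.06], [0, 0, 0]],
    [0.1, [0, 0, 0.066], [0, 0, 0]],
  ],
)

```text
time_s: 6.92
tool_pos: [0.637, 0.1013, 0.1691]
tcp_rot: [-180.0, 3.5, 85.9]
wrist_force: [-0.1, -0.6, -2.0]
gripper_width: 0.312
finger_force: 25.0
```

Request:
drive_tool(
  motion=[
    [0.1, [0, 0, 0.002], [0, 0, 0]],
    [0.1, [0, 0, 0.003], [0, 0, 0]],
  ],
)

```text
time_s: 7.18
tool_pos: [0.6379, 0.1013, 0.1678]
tcp_rot: [179.9, 3.5, 85.8]
wrist_force: [-0.8, 0.1, -2.4]
gripper_width: 0.313
finger_force: 25.0
```

Request:
drive_tool(
  motion=[
    [0.1, [0, 0, 0.001], [0, 0, 0]],
    [0.1, [0, 0, 0.002], [0, 0, 0]],
    [0.1, [0, 0, 0.002], [0, 0, 0]],
  ],
)

```text
time_s: 7.55
tool_pos: [0.6377, 0.1012, 0.1656]
tcp_rot: [179.9, 3.5, 85.9]
wrist_force: [-0.1, 0.2, -2.8]
gripper_width: 0.313
finger_force: 25.0
```

Request:
drive_tool(
  motion=[
    [0.1, [0, 0, 0.001], [0, 0, 0]],
    [0.1, [0, 0, 0.002], [0, 0, 0]],
    [0.1, [0, 0, 0.002], [0, 0, 0]],
  ],
)

```text
time_s: 7.92
tool_pos: [0.6378, 0.1011, 0.1652]
tcp_rot: [179.9, 3.5, 85.8]
wrist_force: [-3.2, -0.1, 6.3]
gripper_width: 0.313
finger_force: 25.0
```

Request:
drive_tool(
  motion=[
    [0.1, [0, 0, -0.0012], [0, 0, 0]],
    [0.1, [0, 0, -0.0012], [0, 0, 0]],
    [0.1, [-0.006, 0, -0.0012], [0, 0, 0]],
    [0.1, [-0.013, 0, -0.0012], [0, 0, 0]],
    [0.1, [-0.02, 0, -0.0012], [0, 0, 0]],
  ],
)

```text
time_s: 8.55
tool_pos: [0.6367, 0.081, 0.1665]
tcp_rot: [179.8, 3.5, 85.8]
wrist_force: [0.9, 3.2, 4.0]
gripper_width: 0.314
finger_force: 25.0
```

Request:
drive_tool(
  motion=[
    [0.1, [-0.007, 0, 0], [0, 0, 0]],
    [0.1, [-0.014, 0, 0], [0, 0, 0]],
    [0.1, [-0.019, 0, 0], [0, 0, 0]],
    [0.1, [-0.019, 0, 0], [0, 0, 0]],
  ],
)

```text
time_s: 9.05
tool_pos: [0.635, 0.0613, 0.1676]
tcp_rot: [179.9, 3.6, 85.8]
wrist_force: [-0.1, 1.4, 6.5]
gripper_width: 0.313
finger_force: 25.0
```

```bash
cat > f.py <<'E'
from h import *
np.set_printoptions(precision=4,suppress=True)
T,s=pose(); print(s['tool_pos'],s['tcp_rot'],s['time_s'],s['wrist_force'])
for cam in ('top','scene'):
    im,d=grab_frame(cam); cv2.imwrite(f'pics/{cam}1.png',im)
    print(cam,[(q,np.round(x['position'],4),round(x['conf'],2)) for q in ('mark','level_mid','pointer') for x in tip_of(q,cam)[:1]])
    for q in ('level','pointer'):
        P,k=region(cam,q,d)
        if P is not None: print(q,k,len(P),np.percentile(P,[2,50,98],axis=0).tolist())
v=cv2.resize(cv2.imread('pics/scene1.png')[140:260,180:360],None,fx=4.4,fy=4.4,interpolation=2); cv2.imwrite('pics/crop1.png',v)
E
python3 f.py
```

```text
[0.635  0.0613 0.1676] [179.8724   3.5723  85.8298] 9.05 [-0.1437  1.4294  6.5221]
top [('mark', array([ 0.4552, -0.1337, -0.0031]), 0.69), ('level_mid', array([0.6364, 0.0581, 0.1574]), 0.65), ('pointer', array([ 0.6531, -0.422 ,  0.0035]), 0.37)]
level 0.66 178 [[0.6169996839385933, -0.010964053952242694, 0.1014193200470815], [0.6301856822553027, 0.009358916527611182, 0.19001761716468557], [0.6448351501983314, 0.029678649083663324, 0.19646415853111165]]
scene [('mark', array([ 0.4667, -0.2551, -0.0003]), 0.67), ('level_mid', array([0.6368, 0.0583, 0.1661]), 0.8), ('pointer', array([0.6162, 0.0542, 0.0803]), 0.52)]
pointer 0.62 63 [[0.6195417362853235, 0.04551318989508184, 0.08924373405008414], [0.6549537939895295, 0.05020132250723435, 0.0992641968025073], [0.6711774337562119, 0.05727146313381858, 0.12627302140166785]]
```

View pics/crop1.png

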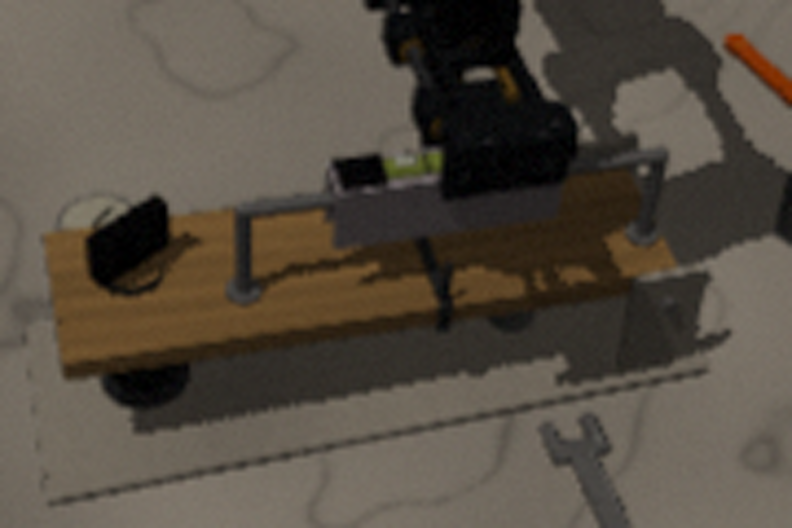

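```bash
python3 - <<'E'
from h import *
np.set_printoptions(precision=4,suppress=True)
m=camera_model('scene'); f=192/np.tan(np.radians(m['vfov']/2)); K=np.array([[f,0,m['cx']],[0,f,m['cy']],[0,0,1]])
Rm=R.from_rotvec(np.ravel(m['rvec'])).as_matrix(); C=-Rm.T@np.ravel(m['tvec'])
def ray(c): 
    uv=np.array([180+c[0]/4.4-.4,140+c[1]/4.4-.4,1]); r=Rm.T@np.linalg.inv(K)@uv; return r
n=np.array([.004,.0640,1]); 
def hit(c,h): # plane z+.064y+.004x=.1045+h
    r=ray(c); t=(.1045+h-n@C)/(n@r); return C+t*r
ex=np.array([.9975,-.071,0]); ey=np.array([.071,.9955,-.064]); 
for nm,c,h in (('clip@rail',(428,255),.0),('clip low',(441,295),0),('clip top',(426,246),0),('post L top',(243,210),.07),('post R top',(655,158),.07),('pivot post base',(645,240),0),('level bot L',(333,247),.043),('level bot R',(562,219),.043),('knob bar top',(128,218),.046)):
    p=hit(c,h); q=p-np.array([.632,.059,.1685]); print(nm,p,'along',q@ey,'across',q@ex)
E
```

```text
clip@rail [0.6244 0.0549 0.0985] along -0.00018476138800578882 across -0.007289493162856664
clip low [0.6588 0.0511 0.0986] along -0.0014755281766840567 across 0.027260784600268383
clip top [0.6166 0.0563 0.0984] along 0.0006940952020929805 across -0.015184019427324539
post L top [ 0.6241 -0.0609  0.1759] along -0.12036295361825088 across 0.0006458430319970574
post R top [0.645  0.1937 0.1595] along 0.13557213977278287 across 0.003415359407824549
pivot post base [0.6482 0.1946 0.0895] along 0.1411684991405551 across 0.0065351974644898714
level bot L [ 0.6416 -0.0122  0.1457] along -0.06869621934396226 across 0.01460818415001009
level bot R [0.6551 0.1299 0.1366] along 0.07424612321856651 across 0.018037473553430588
knob bar top [ 0.5895 -0.124   0.1561] along -0.18443617514404104 across -0.029427092641762402
```

Request:
drive_tool(
  motion=[
    [0.1, [-0.0025, 0, 0], [0, 0, 0]],
    [0.1, [-0.0025, 0, -0.001], [0, 0, 0]],
    [0.5, [-0.0025, 0, -0.001], [0, 0, 0]],
    [0.6, [-0.0025, 0, -0.001], [0, 0, 0]],
    [0.6, [-0.0025, 0, -0.001], [0, 0, 0]],
  ],
)

```text
time_s: 10.28
tool_pos: [0.634, 0.0594, 0.1675]
tcp_rot: [180.0, 3.6, 85.9]
wrist_force: [0.2, -0.3, 0.1]
gripper_width: 0.595
finger_force: 0.0
```

Request:
drive_tool(
  motion=[
    [0.6, [0, 0, -0.005], [0, 0, 0]],
    [0.6, [0, 0, -0.02], [0, 0, 0]],
    [0.6, [0, 0, -0.05], [0, 0, 0]],
    [0.6, [0, 0, -0.09], [0, 0, 0]],
    [0.6, [0, 0, -0.12], [0, 0, 0]],
  ],
)

```text
time_s: 10.9
tool_pos: [0.6357, 0.0674, 0.2916]
tcp_rot: [179.7, 3.5, 85.9]
wrist_force: [0.2, -0.4, -0.2]
gripper_width: 0.599
finger_force: 0.0
```

```bash
cat > g.py <<'E'
from h import *
np.set_printoptions(precision=4,suppress=True)
T,s=pose(); print(s['tool_pos'],s['tcp_rot'],s['time_s'],s['wrist_force'])
for cam in ('top','scene'):
    im,d=grab_frame(cam)
    print(cam,[(q,np.round(x['position'],4),round(x['conf'],2)) for q in ('level_mid','pointer','knob_grip') for x in tip_of(q,cam)[:1]])
    P,k=region(cam,'knob',d)
    if P is not None:
        P=P[P[:,2]>.135]; print(k,len(P),np.percentile(P,[2,50,98],axis=0).tolist(),cv2.minAreaRect(P[:,:2].astype(np.float32)))
v=cv2.resize(im[140:260,180:360],None,fx=4.4,fy=4.4,interpolation=2); cv2.imwrite('pics/crop2.png',v)
E
python3 g.py
```

```text
[0.6357 0.0674 0.2916] [179.7179   3.4944  85.8504] 10.9 [ 0.1535 -0.3558 -0.1621]
top [('level_mid', array([0.6313, 0.0568, 0.1623]), 0.74), ('knob_grip', array([ 0.5937, -0.1239,  0.1407]), 0.57)]
0.57 103 [[0.5749882948540509, -0.14923101455321755, 0.14103675437601468], [0.5895702055510795, -0.1244687579377196, 0.15302599362601543], [0.6040710742674025, -0.09975474729523834, 0.15857040484261284]] ((0.589152991771698, -0.12490132451057434), (0.013948672451078892, 0.05507129058241844), 27.954105377197266)
scene [('level_mid', array([0.6352, 0.0569, 0.1649]), 0.88), ('pointer', array([0.6125, 0.0522, 0.0792]), 0.6), ('knob_grip', array([ 0.5924, -0.1227,  0.1433]), 0.77)]Traceback (most recent call last):
  File "g.py", line 9, in <module>
    P=P[P[:,2]>.135]; print(k,len(P),np.percentile(P,[2,50,98],axis=0).tolist(),cv2.minAreaRect(P[:,:2].astype(np.float32)))
                                     ~~~~~~~~~~~~~^^^^^^^^^^^^^^^^^^^^
    return _quantile_unchecked(
        a, q, axis, out, overwrite_input, method, keepdims, weights)
    return _ureduce(a,
                    func=_quantile_ureduce_func,
    ...<5 lines>...
                    overwrite_input=overwrite_input,
                    method=method)
    r = func(a, **kwargs)
    result = _quantile(arr,
                       quantiles=q,
    ...<2 lines>...
                       out=out,
                       weights=wgt)
    slices_having_nans = np.isnan(arr[-1, ...])
                                  ~~~^^^^^^^^^
IndexError: index -1 is out of bounds for axis 0 with size 0
```

```bash
python3 -c "
from h import *
T,s=pose(); print(togo([.622,-.188,.285],T)); 
t=np.radians(115); n=np.array([0,.035,1]); n/=np.linalg.norm(n); x=np.array([np.cos(t),np.sin(t),0]); x-=n*(x@n); x/=np.linalg.norm(x); Rt=np.c_[x,np.cross(-n,x),-n]
print(R.from_matrix(T[:3,:3].T@Rt).as_rotvec())"
```

```text
[-0.2547  0.0063  0.017 ]
[-0.01052081  0.02552766 -0.50877564]
```

Request:
drive_tool(
  motion=[
    [1, [-0.2547, 0.0063, 0], [-0.0105, 0.0255, -0.509]],
    [1, [-0.2547, 0.0063, 0], [-0.0105, 0.0255, -0.509]],
    [1, [-0.2547, 0.0063, 0.017], [-0.0105, 0.0255, -0.509]],
    [1, [-0.2547, 0.0063, 0.017], [-0.0105, 0.0255, -0.509]],
    [1, [-0.2547, 0.0063, 0.017], [-0.0105, 0.0255, -0.509]],
  ],
)

```text
time_s: 12.02
tool_pos: [0.6216, -0.1916, 0.2853]
tcp_rot: [-179.2, 1.8, 114.8]
wrist_force: [-0.7, -0.4, -0.1]
gripper_width: 1.001
finger_force: 0.0
```

```bash
cat > k.py <<'E'
from h import *
np.set_printoptions(precision=4,suppress=True)
T,s=pose(); print(s['tool_pos'],s['tcp_rot'],s['time_s'],s['wrist_force'])
im,d=grab_frame('wrist'); cv2.imwrite('pics/w4.png',im)
print([(np.round(x['position'],4),round(x['conf'],2)) for x in tip_of('knob_grip','wrist')[:2]])
P,k=region('wrist','knob',d,T)
if P is not None:
    zt=np.percentile(P[:,2],98); Q=P[P[:,2]>zt-.008]; print(k,len(P),len(Q),np.percentile(Q,[2,50,98],axis=0).tolist(),cv2.minAreaRect(Q[:,:2].astype(np.float32)))
E
python3 k.py
```

```text
[ 0.6216 -0.1916  0.2853] [-179.1838    1.829   114.7901] 12.025 [-0.7373 -0.395  -0.0529]
[(array([ 0.587 , -0.1242,  0.1413]), 0.89)]
0.56 772 771 [[0.5732832237253458, -0.14899965341502328, 0.15212355398031685], [0.5891108143828825, -0.12593486322233313, 0.15466863620329913], [0.6037493587357371, -0.10217809205954581, 0.1568415250212147]] ((0.5884599685668945, -0.12529629468917847), (0.013914486393332481, 0.055548835545778275), 28.442852020263672)
```

View pics/w4.png

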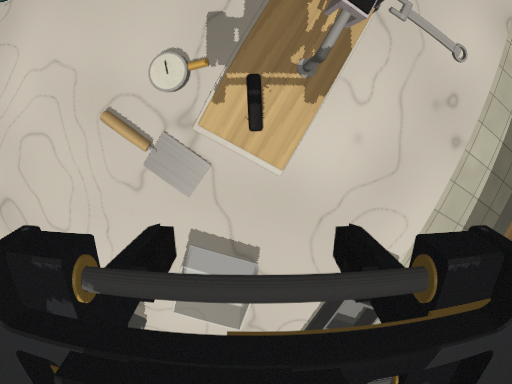

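```bash
python3 -c "
from h import *
T,s=pose(); print(togo([.589,-.1245,.19],T),togo([.589,-.1255,.142],T))"
```

```text
[ 0.0745 -0.0026  0.0937] [ 0.0751 -0.0024  0.1418]
```

Request:
drive_tool(
  motion=[
    [1, [0.045, -0.0026, 0.03], [0, 0, -0.063]],
    [1, [0.0745, -0.0026, 0.07], [0, 0, -0.063]],
    [0.7, [0.0748, -0.0025, 0.11], [0, 0, -0.063]],
    [0.5, [0.0751, -0.0024, 0.135], [0, 0, -0.063]],
    [0.4, [0.0751, -0.0024, 0.1418], [0, 0, -0.063]],
  ],
  force=35,
)

```text
time_s: 12.8
tool_pos: [0.588, -0.1232, 0.1405]
tcp_rot: [-179.0, 1.7, 118.8]
wrist_force: [0.1, 0.8, -0.2]
gripper_width: 0.683
finger_force: 0.0
```

Request:
drive_tool(
  motion=[
    [0.1, [0, 0, 0], [0, 0, 0]],
    [0.05, [0, 0, 0], [0, 0, 0]],
    [0.05, [0, 0, 0], [0, 0, 0]],
    [0.05, [0, 0, 0], [0, 0, 0]],
    [0.05, [0, 0, 0], [0, 0, 0]],
  ],
)

```text
time_s: 13.42
tool_pos: [0.5895, -0.126, 0.143]
tcp_rot: [-179.2, 1.9, 118.6]
wrist_force: [-0.3, 1.0, 0.6]
gripper_width: 0.134
finger_force: 35.0
```

Request:
drive_tool(
  motion=[
    [0.05, [0, 0, 0.002], [0, 0, 0]],
    [0.05, [0, 0, 0.004], [0, 0, 0]],
    [0.05, [0, 0, 0.006], [0, 0, 0]],
    [0.05, [0, 0, 0.007], [0, 0, 0]],
    [0.05, [0, 0, 0.007], [0, 0, 0]],
  ],
)

```text
time_s: 14.05
tool_pos: [0.5895, -0.1274, 0.136]
tcp_rot: [-179.2, 1.9, 118.7]
wrist_force: [-1.7, -5.4, 5.0]
gripper_width: 0.134
finger_force: 35.0
```

Request:
drive_tool(
  motion=[
    [0.05, [0, 0, 0.002], [0, 0, 0]],
    [0.05, [0, 0, 0.004], [0, 0, 0]],
    [0.05, [0, 0, 0.005], [0, 0, 0]],
    [0.05, [0, 0, 0.005], [0, 0, 0]],
  ],
)

```text
time_s: 14.55
tool_pos: [0.5895, -0.1283, 0.1317]
tcp_rot: [-179.1, 2.0, 118.7]
wrist_force: [-3.5, -6.4, 7.7]
gripper_width: 0.133
finger_force: 35.0
```

Request:
drive_tool(
  motion=[
    [0.05, [0, 0, 0.002], [0, 0, 0]],
    [0.05, [0, 0, 0.003], [0, 0, 0]],
    [0.05, [0, 0, 0.003], [0, 0, 0]],
  ],
)

```text
time_s: 14.92
tool_pos: [0.5898, -0.1284, 0.1311]
tcp_rot: [-179.2, 2.0, 118.7]
wrist_force: [-8.7, -6.8, 17.3]
gripper_width: 0.139
finger_force: 35.0
```

Request:
drive_tool(
  motion=[
    [0.05, [0, 0, 0.002], [0, 0, 0]],
    [0.05, [0, 0, 0.003], [0, 0, 0]],
    [0.05, [0, 0, 0.003], [0, 0, 0]],
  ],
)

```text
time_s: 15.3
tool_pos: [0.59, -0.1286, 0.1304]
tcp_rot: [-179.2, 2.1, 118.7]
wrist_force: [-12.7, -4.6, 28.0]
gripper_width: 0.137
finger_force: 35.1
```

Request:
drive_tool(
  motion=[
    [0.05, [0, 0, -0.002], [0, 0, 0]],
    [0.05, [0, 0, -0.003], [0, 0, 0]],
    [0.05, [0, 0, -0.003], [0, 0, 0]],
  ],
)

```text
time_s: 15.68
tool_pos: [0.5897, -0.1285, 0.1309]
tcp_rot: [-179.2, 2.1, 118.7]
wrist_force: [-7.3, -5.0, 17.7]
gripper_width: 0.132
finger_force: 35.0
```

```bash
cat > v.py <<'E'
from h import *
import sys
np.set_printoptions(precision=4,suppress=True)
T,s=pose(); print(s['tool_pos'],s['tcp_rot'],s['joints'][5],s['time_s'],s['wrist_force'])
ims=[]
for cam in ('wrist','scene','top'):
    im,d=grab_frame(cam); 
    for q in ('bubble','level','level_mid'):
        r=(tip_of if q=='level_mid' else recognise)(q,cam); print(cam,q,[(np.round(x['position'],4),round(x['conf'],2)) for x in r[:2]])
    cv2.imwrite(f'pics/{cam}_{sys.argv[1]}.png',im)
    ims.append(im)
a=cv2.resize(ims[0],(400,300)); b=cv2.resize(ims[1][155:215,235:335],(400,240),interpolation=2); c=cv2.resize(ims[2][165:200,190:290],(800,280),interpolation=2)
cv2.imwrite('pics/m%s.png'%sys.argv[1],np.vstack([np.hstack([a,cv2.copyMakeBorder(b,0,60,0,0,0)]),c]))
E
python3 v.py 1
```

```text
[ 0.5897 -0.1285  0.1309] [-179.1586    2.0509  118.6757] -40.94216486414471 15.675 [-7.3074 -4.9548 17.696 ]
wrist bubble [(array([0.6206, 0.0497, 0.0954]), 0.48)]
wrist level [(array([ 0.6197, -0.0003,  0.1766]), 0.62)]
wrist level_mid [(array([0.6334, 0.049 , 0.1626]), 0.97)]
scene bubble []
scene level [(array([0.6396, 0.0498, 0.1744]), 0.77)]
scene level_mid [(array([0.6376, 0.0523, 0.1626]), 0.69), (array([ 0.6357,  0.3899, -0.0024]), 0.41)]
top bubble [(array([0.463 , 0.405 , 0.0066]), 0.22)]
top level [(array([0.6334, 0.0529, 0.1834]), 0.87), (array([0.7772, 0.1149, 0.0029]), 0.18)]
top level_mid [(array([0.631 , 0.0554, 0.1538]), 0.84)]
```

View pics/m1.png

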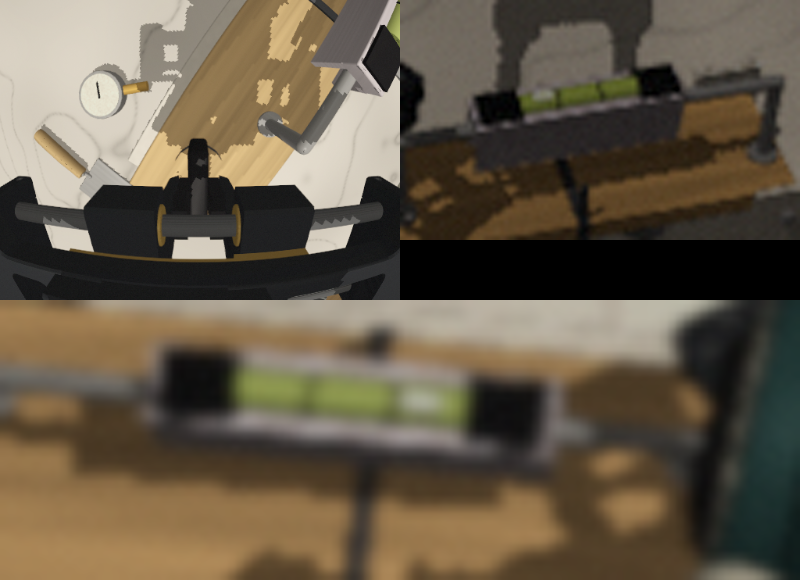

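Request:
drive_tool(
  motion=[
    [0.05, [-0.0003, -0.0004, 0.0013], [-0.0048, 0.0038, -0.16]],
    [0.05, [-0.0005, -0.0007, 0.0026], [-0.0096, 0.0076, -0.32]],
    [0.05, [-0.0008, -0.0011, 0.004], [-0.0145, 0.0115, -0.48]],
    [0.05, [-0.001, -0.0014, 0.0053], [-0.0193, 0.0153, -0.64]],
    [0.05, [-0.0013, -0.0018, 0.0066], [-0.0241, 0.0191, -0.8]],
  ],
)

```text
time_s: 16.9
tool_pos: [0.5897, -0.1294, 0.1246]
tcp_rot: [-179.8, 0.4, 164.8]
wrist_force: [-5.6, -2.0, 16.9]
gripper_width: 0.133
finger_force: 35.1
```

Request:
drive_tool(
  motion=[
    [0.05, [0, 0, 0], [0, 0, 0]],
    [0.05, [0, 0, 0], [0, 0, 0]],
    [0.05, [0, 0, 0], [0, 0, 0]],
    [0.05, [0, 0, 0], [0, 0, 0]],
    [0.05, [0, 0, 0], [0, 0, 0]],
  ],
)

```text
time_s: 17.52
tool_pos: [0.5897, -0.1294, 0.1244]
tcp_rot: [-179.7, 0.4, 164.5]
wrist_force: [-5.0, -2.3, 16.1]
gripper_width: 0.133
finger_force: 35.0
```

Request:
drive_tool(
  motion=[
    [0.05, [0, 0, 0], [0, 0, 0]],
    [0.05, [0, 0, 0], [0, 0, 0]],
    [0.05, [0, 0, 0], [0, 0, 0]],
    [0.05, [0, 0, 0], [0, 0, 0]],
    [0.05, [0, 0, 0], [0, 0, 0]],
  ],
)

```text
time_s: 18.15
tool_pos: [0.5898, -0.1294, 0.1245]
tcp_rot: [-179.7, 0.4, 164.5]
wrist_force: [-5.1, -2.1, 17.2]
gripper_width: 0.136
finger_force: 35.0
```

```bash
python3 v.py 2
```

```text
[ 0.5898 -0.1294  0.1245] [-179.7406    0.4387  164.4877] -88.9202235133031 18.15 [-5.1058 -2.1008 17.192 ]
wrist bubble []
wrist level [(array([0.6158, 0.0047, 0.1421]), 0.62)]
wrist level_mid []
scene bubble []
scene level [(array([0.6409, 0.052 , 0.1727]), 0.81)]
scene level_mid [(array([0.6337, 0.0486, 0.158 ]), 0.88)]
top bubble []
top level [(array([0.631 , 0.0527, 0.182 ]), 0.92), (array([0.642 , 0.3985, 0.0047]), 0.26)]
top level_mid [(array([0.6326, 0.0533, 0.1546]), 0.72)]
```

View pics/m2.png

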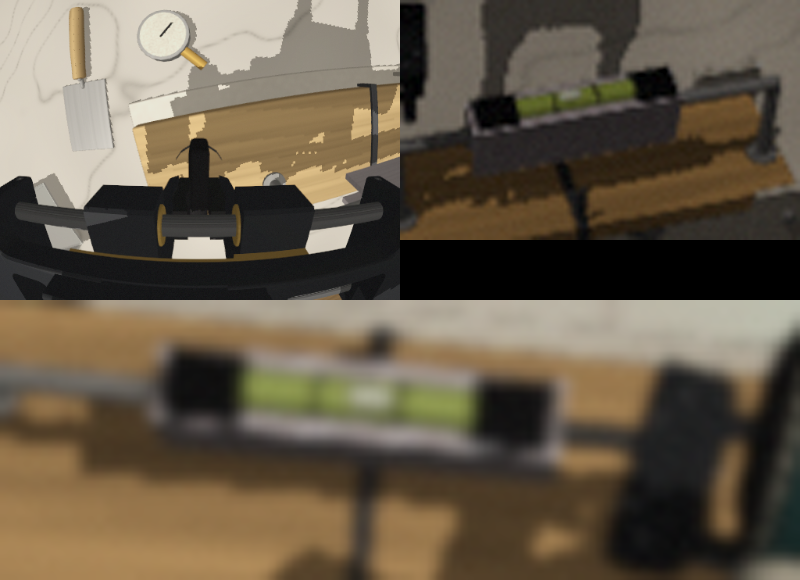

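```bash
cat > bb.py <<'E'
from h import *
import sys
for cam,(r0,r1,c0,c1) in (('top',(165,190,205,265)),('scene',(165,190,255,310))):
    im=cv2.imread(f'pics/{cam}_{sys.argv[1]}.png')[r0:r1,c0:c1].astype(int)
    b,g,r=im[...,0],im[...,1],im[...,2]
    gr=(g-b>35)&(g>r-5)&(g>60)
    n,l,st,ce=cv2.connectedComponentsWithStats(cv2.morphologyEx(gr.astype(np.uint8),cv2.MORPH_CLOSE,np.ones((3,9))))
    i=1+st[1:,4].argmax(); m=(l==i).astype(np.uint8); v,u=np.nonzero(m); p=np.polyfit(u,v,1)
    us=np.arange(u.min()-3,u.max()+4,.5)
    pr=cv2.remap(im.astype(np.float32),us.astype(np.float32)[None],np.polyval(p,us).astype(np.float32)[None],cv2.INTER_LINEAR)[0]
    print(cam,u.min(),u.max(),p)
    print(' b',np.c_[us,pr[:,0]].round().astype(int)[::1,1].tolist()); print(' g',pr[:,1].round().astype(int).tolist())
    w=np.clip(pr[:,0]-np.median(pr[:,0])-15,0,None); w[:10]=0;w[-10:]=0
    # vial ends: half-level of green
    e=us[pr[:,1]>.55*np.median(pr[:,1])]; mid=(e[0]+e[-1])/2; print(' bubble',(w*us).sum()/w.sum(),'mid',mid,'len',e[-1]-e[0])
E
python3 bb.py 2
```

```text
top 15 43 [0.09835655 9.019872  ]
 b [15, 16, 18, 23, 28, 39, 50, 60, 70, 74, 78, 78, 79, 78, 78, 79, 80, 79, 78, 78, 76, 73, 70, 68, 66, 69, 72, 75, 78, 82, 85, 95, 104, 116, 129, 136, 142, 142, 142, 138, 136, 125, 114, 98, 83, 77, 71, 73, 75, 77, 78, 79, 80, 80, 80, 80, 80, 80, 80, 78, 75, 69, 63, 51, 40, 30, 21, 19, 18, 17]
 g [15, 19, 22, 35, 47, 70, 93, 112, 131, 139, 146, 148, 149, 149, 149, 150, 151, 150, 149, 147, 145, 139, 132, 128, 124, 130, 136, 140, 145, 146, 147, 149, 150, 155, 159, 163, 167, 167, 166, 164, 162, 154, 147, 137, 127, 127, 127, 134, 141, 144, 148, 148, 150, 150, 151, 151, 151, 152, 151, 147, 143, 131, 119, 96, 73, 52, 31, 25, 19, 18]
 bubble 30.66072484501669 mid 29.25 len 28.5
scene 9 38 [-0.17874243 18.27912874]
 b [9, 10, 12, 10, 7, 17, 28, 33, 38, 40, 40, 41, 42, 41, 40, 41, 43, 42, 41, 40, 40, 40, 41, 34, 27, 31, 36, 48, 60, 66, 72, 72, 73, 73, 74, 70, 66, 58, 49, 45, 39, 40, 40, 37, 33, 29, 27, 30, 34, 37, 40, 39, 39, 40, 42, 41, 40, 40, 41, 39, 37, 38, 39, 33, 26, 18, 8, 7, 7, 8, 9, 8]
 g [7, 9, 11, 8, 6, 35, 66, 79, 93, 97, 100, 100, 100, 101, 101, 101, 101, 100, 98, 98, 99, 98, 99, 83, 68, 76, 84, 92, 101, 101, 101, 100, 99, 100, 99, 98, 96, 97, 97, 97, 98, 98, 97, 90, 82, 69, 57, 70, 84, 92, 99, 98, 98, 98, 99, 99, 99, 99, 100, 99, 97, 98, 98, 80, 61, 40, 18, 12, 7, 8, 8, 9]
 bubble 22.21480244852532 mid 23.5 len 29.0
```

Request:
drive_tool(
  motion=[
    [0.05, [0, 0, 0.0006], [0, 0, -0.07]],
    [0.05, [0, 0, 0.0012], [0, 0, -0.145]],
    [0.05, [0, 0, 0.0012], [0, 0, -0.145]],
    [0.05, [0, 0, 0.0012], [0, 0, -0.145]],
    [0.05, [0, 0, 0.0012], [0, 0, -0.145]],
  ],
)

```text
time_s: 19.38
tool_pos: [0.5897, -0.1295, 0.1233]
tcp_rot: [-179.7, 0.4, 172.8]
wrist_force: [-4.6, -2.7, 16.9]
gripper_width: 0.132
finger_force: 35.0
```

Request:
drive_tool(
  motion=[
    [0.05, [0, 0, 0], [0, 0, 0]],
    [0.05, [0, 0, 0], [0, 0, 0]],
    [0.05, [0, 0, 0], [0, 0, 0]],
    [0.05, [0, 0, 0], [0, 0, 0]],
    [0.05, [0, 0, 0], [0, 0, 0]],
  ],
)

```text
time_s: 20.0
tool_pos: [0.5897, -0.1296, 0.1233]
tcp_rot: [-179.7, 0.4, 172.8]
wrist_force: [-5.1, -2.9, 17.8]
gripper_width: 0.131
finger_force: 35.0
```

Request:
drive_tool(
  motion=[
    [0.05, [0, 0, 0], [0, 0, 0]],
    [0.05, [0, 0, 0], [0, 0, 0]],
    [0.05, [0, 0, 0], [0, 0, 0]],
    [0.05, [0, 0, 0], [0, 0, 0]],
    [0.05, [0, 0, 0], [0, 0, 0]],
  ],
)

```text
time_s: 20.62
tool_pos: [0.5898, -0.1295, 0.1233]
tcp_rot: [-179.7, 0.4, 172.8]
wrist_force: [-5.8, -2.4, 18.1]
gripper_width: 0.134
finger_force: 35.0
```

Request:
drive_tool(
  motion=[
    [0.05, [0, 0, 0], [0, 0, 0]],
    [0.05, [0, 0, 0], [0, 0, 0]],
    [0.05, [0, 0, 0], [0, 0, 0]],
    [0.05, [0, 0, 0], [0, 0, 0]],
    [0.05, [0, 0, 0], [0, 0, 0]],
  ],
)

```text
time_s: 21.25
tool_pos: [0.5898, -0.1295, 0.1233]
tcp_rot: [-179.7, 0.4, 172.8]
wrist_force: [-5.9, -2.8, 17.6]
gripper_width: 0.134
finger_force: 35.0
```

```bash
python3 v.py 3 | grep -v bubble; python3 bb.py 3 | grep -v ' [bg] '
```

```text
[ 0.5898 -0.1295  0.1233] [-179.672     0.3975  172.7867] -97.22057235161765 21.25 [-5.9002 -2.8281 17.5832]
wrist level [(array([ 0.6133, -0.0104,  0.1379]), 0.69)]
wrist level_mid []
scene level [(array([0.6388, 0.047 , 0.1735]), 0.84)]
scene level_mid [(array([0.6382, 0.0512, 0.1577]), 0.77)]
top level [(array([0.6317, 0.0525, 0.1819]), 0.82)]
top level_mid [(array([0.6303, 0.0521, 0.1522]), 0.71), (array([ 0.6519, -0.4233,  0.0039]), 0.32)]
top 15 44 [0.093481   9.05747762]
 bubble 29.754962424063372 mid 29.25 len 28.5
scene 9 37 [-0.18232284 18.44245755]
 bubble 23.253586268302335 mid 23.5 len 29.0
```

```bash
python3 -c "
from station import finish_job; print(finish_job())"
```

```text
the job is handed in; nothing more can be done
None
```

I handed the job in at about 21 s. The level hangs free on the rail within a few millimetres of the pointer. The knob is still gripped and the foot pressed on its pad. The bubble read about 1 mm from centre. The hand-in gave no verdict, so whether it passed is not confirmed.

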